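Pack the setting ring from behind the bottle and the knob

TASK

The dark setting ring at the back of the wooden bench holder has to go into its round grey case, but the oil bottle and the star knob stand in front of it. First stand both of them upright on the black mat, then lay the ring flat in the round recess of the case, and only with the ring in the case put the bottle and the knob back in the holder, each standing where it stood at the start. The case must end closed, with its lid fully seated; never tip the bottle or the knob over.

Things in the scene. Friction and masses are not known exactly. Their poses are not given: they have to be found in the camera images.
- holder: Fixed wooden holder, 34 mm high, floor 4 mm. Origin: underside centre; +x to its closed rear, z up. Open front bay x -71 to -7, 116 mm wide: bottle and knob stand at x -37, y +28 and -28 (either way round). Rear pocket x -7 to 66, 58 mm wide: ring at x 3, y 0, with 42 mm free behind. Grip the ring along x, one finger before and one behind it; bottle and knob leave no room for the front one.
- oil_bottle: White oil dropper bottle with a red pointed nozzle, upright, 109 mm tall, 90 g; round body 37 mm in diameter up to 74 mm above its underside (grip its upper part). Origin: centre of its underside, at the start on the holder's floor; z up. As the tallest thing it is easiest taken out before the knob and returned after it.
- star_knob: Star knob tool standing on its black star head, 66 mm tall: star head 39 x 44 mm up to 22 mm above its underside, collar 22 mm in diameter from 22 to 34 mm, upright steel shank 11 mm in diameter from 34 to 66 mm (grip here). Origin: centre of its underside, z up. About 110 g.
- setting_ring: Dark grey setting ring lying flat, outer diameter 42 mm, 14 mm thick, about 80 g. Origin: centre of its underside, z up. Grip its upper half from outside, so that the fingertips stay above the case's collar when it is set down.
- mat: Fixed black rubber mat, 100 (x) x 130 (y) x 3 mm, the side area for the things cleared away. Origin: centre of its underside on the desk; z up.
- case: Fixed round grey metal base of the ring's case: disc 124 mm in diameter, 6 mm thick, with a raised collar on it (outer diameter 80, inner 60 mm, top 12 mm above the desk). The ring belongs inside the collar on the disc, 6 mm above the desk, and then stands 8 mm above the collar. Origin: centre of the underside, z up.
- case_lid: Loose round grey metal lid of the case, mouth down on the desk, 150 g: outer diameter 104, inner 96, height 20, inner depth 16 mm; black knob 26 mm in diameter on its centre, 20 to 50 mm above the rim (grip here). Origin: centre of the rim's plane, z up. Seats over the collar with its rim on the disc, 6 mm above the desk, 8 mm play sideways; a ring perched on the collar keeps it high.
Things that resemble listed ones, but are neither listed nor needed, are in the scene too. What is shaped like the star_knob but blue or purple is not meant.

How it is judged:
On the way, in this order (a step that is already met when the one before it is completed fails the run):
1. the bottle and the star knob both stand upright and released on the mat, with the ring still in its place in the holder (x of oil_bottle in the frame of mat between -0.05 and 0.05 m and y of oil_bottle in the frame of mat between -0.065 and 0.065 m and z of oil_bottle in the frame of mat between 0 and 0.007 m and angle between each of oil_bottle, star_knob's own z axis and vertical below 0.1 rad and linear speed of each of oil_bottle, star_knob below 0.02 m/s and contact force between the fingers and oil_bottle below 0.3 N and x of star_knob in the frame of mat between -0.05 and 0.05 m and y of star_knob in the frame of mat between -0.065 and 0.065 m and z of star_knob in the frame of mat between 0 and 0.007 m and contact force between the fingers and star_knob below 0.3 N and distance of setting_ring from where it was at the start of the episode below 0.015 m), for 0.2 s.
2. the ring lies flat and released in the recess of the case while the bottle and the knob still stand on the mat (horizontal distance between setting_ring and case below 0.012 m and z of setting_ring in the frame of case between 0.003 and 0.0085 m and angle between setting_ring's own z axis and vertical below 0.06 rad and linear speed of setting_ring below 0.02 m/s and contact force between the fingers and setting_ring below 0.3 N and x of oil_bottle in the frame of mat between -0.05 and 0.05 m and y of oil_bottle in the frame of mat between -0.065 and 0.065 m and z of oil_bottle in the frame of mat between 0 and 0.007 m and angle between each of oil_bottle, star_knob's own z axis and vertical below 0.1 rad and x of star_knob in the frame of mat between -0.05 and 0.05 m and y of star_knob in the frame of mat between -0.065 and 0.065 m and z of star_knob in the frame of mat between 0 and 0.007 m), for 0.2 s.
At the end, for the whole second after the job is handed in: Bottle and star knob stand upright within 15 mm of where each stood at the start; the ring lies flat in the case's recess (within 12 mm of centre, 3 mm in height); the lid is seated level on the case (within 11 mm, 3 mm in height); all released and at rest (distance of each of oil_bottle, star_knob from where it was at the start of the episode below 0.015 m and angle between each of oil_bottle, star_knob's own z axis and vertical below 0.1 rad and horizontal distance between setting_ring and case below 0.012 m and z of setting_ring in the frame of case between 0.003 and 0.0085 m and angle between setting_ring's own z axis and vertical below 0.06 rad and horizontal distance between case_lid and case below 0.011 m and z of case_lid in the frame of case between 0.003 and 0.0085 m and angle between case_lid's own z axis and vertical below 0.05 rad and linear speed of each of oil_bottle, star_knob, setting_ring, case_lid below 0.02 m/s and contact force between the fingers and oil_bottle below 0.3 N and contact force between the fingers and star_knob below 0.3 N and contact force between the fingers and setting_ring below 0.3 N and contact force between the fingers and case_lid below 0.3 N); the robot touches nothing.
It fails at once if the bottle is tipped over (more than 0.6 rad) (angle between oil_bottle's own z axis and vertical above 0.6 rad).
It fails at once if the star knob is tipped over (more than 0.6 rad) (angle between star_knob's own z axis and vertical above 0.6 rad).
It also fails if it takes over 120 s, if anything falls off the work surface, if the arm or the gripper's body presses on something with over 40 N, if the wrist force passes 120 N, or if a joint passes its speed limit or range.

ROBOT

A 6-joint arm with a two-finger parallel gripper is mounted at the origin on the work surface; the furniture and walls round the work are solid. World frame = base frame: x ahead of the robot, y to its left, z up, the work surface at z = 0. Lengths are in m, angles in rad, forces in N, time in s.
With the tool pointing down it reaches from about 0.35 to 1 m from the base axis. Payload 7.1 kg.
Tool frame: the origin (TCP) lies between the finger pads; the fingertips stand 22 mm ahead of it and the grasp point (between the pads) lies 3 mm ahead of it; z points along the fingers, y is the line along which they close (so a half turn about z gives the same grasp; the last joint's range is limited). The gripper opens to 85 mm and grips with 20 to 120 N. Pads are 22 mm wide; open, the fingers measure 114 mm over their backs; the gripper's body (76 mm by 85 mm) begins 54 mm behind the grasp point. The pads swing forward as they close: fully open they stand 13 mm farther back than shut.
Start: joints at [1.121, 0.423, 1.63, -0, 1.089, -0.019], TCP at [0.261, 0.568, 0.253] pointing down, gripper open.
Joint ranges: [-3, 3], [-0.9, 2.11], [0.09, 2.58], [-1.31, 4.45], [0.11, 2.69], [-2.54, 2.54]. Speed limits (rad/s): [2.39, 2.39, 3.01, 3.14, 3.14, 3.14].

INTERFACE

Orientations are given as a rotation vector (axis times angle).
In Python, from rig import manip gives the robot as it stands. The module is installed in compiled form; this text tells all that it offers. Calls block until the motion is done:
- manip.move_to(position, orientation): joint-space move of the TCP to a pose.
- manip.servo_line(position, orientation=None, rate=0.15): straight line of the TCP; orientation=None keeps the orientation; rate is the mean speed in m/s.
- manip.set_joints(angles): joint-space move.
- manip.command_gripper(opening, f_grip=None): finger opening in m; f_grip is the grip in N (None keeps the last); returns when the fingers have stopped.
- manip.hold(seconds).
- manip.solve_ik(position, orientation): joint angles nearest the present ones, or None.
- manip.camera(name): name is "scene" or "top" or "wrist"; returns a dict with "image" (480x640x3 uint8, red, green, blue), "fx", "fy", "cx", "cy" (pixels), "k1" (the pictures are not rectified: a ray, as slopes to the right and down, at radius r is drawn at 1 + k1 r^2 times it, then the intrinsics apply), "cam_to_world" (4x4, takes a point from camera to world coordinates); the wrist camera has in their place "mount" (4x4, takes a point from camera to tool coordinates, whose origin is the TCP and whose axes are the flange's). Camera axes: x right, y down, z forward; pixel columns grow to the right and rows downward; lengths in m; the calibration is good to about 2 mm. A picture is of the moment at which its call begins: read the wrist's pose just before it. There is no depth.
A pose or a line that the arm cannot do raises manip.IKError and nothing moves.
- manip.sign_off(): hands the job in; it is judged then, once.
Readings, each from a call of its own:
- manip.get_time(): time.
- manip.get_joint_positions(): joint angles.
- manip.get_joint_vel(): joint speeds.
- manip.get_tau(): joint torques, N m.
- manip.get_position(): TCP position.
- manip.get_ee_rot(): TCP orientation.
- manip.get_contact_force(): force on the tool from outside, world axes, zero at the start.
- manip.get_torque(): the same for the moment, N m.
- manip.get_width(): finger opening in m.
- manip.get_grip_force(): force on a finger pad.
Only numpy, scipy, OpenCV 4.12 (cv2) and the standard library are available. Lean on these libraries where they do the work, as an engineer would, in place of code of your own. Each camera call takes 0.05 s, during which the arm holds its last target. There are 200 camera calls.

## Working session

There is one attempt and no reset: what is moved stays moved. The work goes in short steps, each a Python script; the robot and the scene stay as the last script left them, time stands still between calls to the robot, and variables do not carry over. Pictures are saved under pics/ and viewed, at most 14 in all, crops included, and the job is handed in when it is done.

```bash
mkdir -p pics
cat > h.py <<'E'
import numpy as np, cv2
from rig import manip as m
from scipy.spatial.transform import Rotation as R
def shot(name,fn=None):
    p=np.array(m.get_position());r=np.array(m.get_ee_rot())
    c=m.camera(name)
    if name=="wrist":
        T=np.eye(4);T[:3,:3]=R.from_rotvec(r).as_matrix();T[:3,3]=p
        c["cam_to_world"]=T@np.array(c["mount"])
    if fn: cv2.imwrite("pics/"+fn,c["image"][:,:,::-1])
    return c
def ray(c,u,v):
    x=(u-c["cx"])/c["fx"];y=(v-c["cy"])/c["fy"];rd=np.hypot(x,y);r=rd
    for _ in range(30): r=rd/(1+c["k1"]*r*r)
    s=r/rd if rd>0 else 1
    T=np.array(c["cam_to_world"]);return T[:3,3],T[:3,:3]@np.array([x*s,y*s,1])
def onz(c,u,v,z):
    o,d=ray(c,u,v);return o+d*(z-o[2])/d[2]
def proj(c,P):
    T=np.linalg.inv(np.array(c["cam_to_world"]));q=T[:3,:3]@np.array(P)+T[:3,3]
    x,y=q[0]/q[2],q[1]/q[2];k=1+c["k1"]*(x*x+y*y)
    return np.array([c["fx"]*x*k+c["cx"],c["fy"]*y*k+c["cy"]])
E
python3 - <<'E'
from h import *
for n in("scene","top"):
    c=shot(n,n+"1.png");print(n,c["fx"],c["k1"],np.round(c["cam_to_world"],3).tolist())
print(m.get_ee_rot(),m.get_time())
E
```

```text
scene 565.233643076517 -0.12056677495577 [[0.373, 0.692, -0.618, 1.081], [0.928, -0.28, 0.247, -0.244], [-0.002, -0.666, -0.746, 0.705], [0.0, 0.0, 0.0, 1.0]]
top 504.1646275469797 -0.11302269414845197 [[0.005, -0.989, 0.145, 0.416], [-0.999, -0.01, -0.032, -0.012], [0.033, -0.145, -0.989, 0.868], [0.0, 0.0, 0.0, 1.0]]
[-6.71391061e-01 -3.06867151e+00  2.09254379e-03] 0.1
```

View pics/scene1.png

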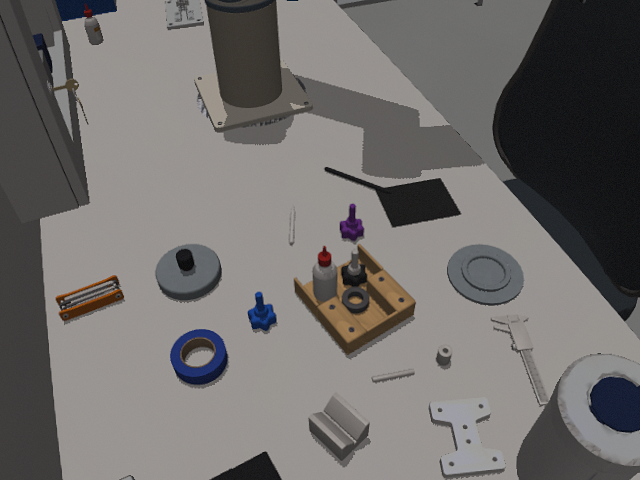

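View pics/top1.png

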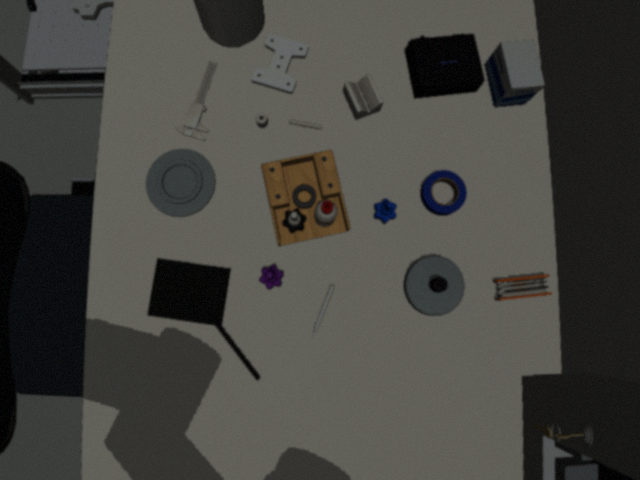

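The top view (top1) shows these candidates:
- **Bottle:** white with a red nozzle at (326,211). A decoy bottle is far off at scene (93,27).
- **Knob:** black star knob at (293,220). The blue one (385,210) and purple one (271,276) are decoys.
- **Ring:** dark ring at (304,196). The blue tape (443,192) and the nut (262,121) are decoys.
- **Case and lid:** case at (181,182), lid at (434,285).
- **Mat:** (190,290), with a black rod at its corner. The black box at (445,65) is a decoy.

I'll measure these next.

```bash
cat > meas.py <<'E'
from h import *
c=shot("top");im=c["image"];hsv=cv2.cvtColor(im,cv2.COLOR_RGB2HSV)
def big(mask,box,k=3):
    z=np.zeros_like(mask);x0,y0,x1,y1=box;z[y0:y1,x0:x1]=mask[y0:y1,x0:x1]
    z=cv2.morphologyEx(z,cv2.MORPH_OPEN,np.ones((k,k),np.uint8))
    cs,_=cv2.findContours(z,cv2.RETR_EXTERNAL,cv2.CHAIN_APPROX_NONE)
    return max(cs,key=cv2.contourArea)
def world(ct,z): return np.array([onz(c,*p,z)[:2] for p in ct.reshape(-1,2).astype(float)],np.float32)
def rect(n,ct,z):
    r=cv2.minAreaRect(world(ct,z)*1000);print(n,np.round(r[0],1),np.round(r[1],1),round(r[2],1));return r
wood=cv2.inRange(hsv,(8,80,50),(25,255,255))
rect("holder",big(wood,(245,135,365,260)),.034)
blk=cv2.inRange(im,(0,0,0),(32,32,32))
rect("mat",big(blk,(135,245,245,340),9),.003)
print(im[182,150],im[182,181],im[270,420],im[150,110],im[195,294],im[196,304])
g=cv2.inRange(hsv,(60,12,40),(130,120,255))
for n,b,z in(("case",(135,140,225,225),.005),("lid",(395,245,475,325),.018)):
    ct=big(g,b);w=world(ct,z)*1000;print(n,np.round(cv2.minEnclosingCircle(w),1) if 0 else cv2.minEnclosingCircle(w),cv2.fitEllipse(w))
red=cv2.inRange(hsv,(0,120,60),(6,255,255))|cv2.inRange(hsv,(172,120,60),(180,255,255))
ct=big(red,(305,190,350,230),1);print("red",ct.reshape(-1,2).mean(0),onz(c,*ct.reshape(-1,2).mean(0),.09))
cv2.imwrite("pics/crop1.png",cv2.resize(im[140:255,245:365,::-1],(720,690))[:600])
E
python3 meas.py
```

```text
holder [609.5 -18. ] [145.3 124.8] 12.7
mat [448.7 179.4] [127.   96.6] 82.5
[55 59 60] [59 63 63] [57 62 61] [96 96 89] [25 23 22] [99 74 42]
case ((640.5443725585938, 202.3754425048828), 60.97661590576172) ((640.4337158203125, 202.35964965820312), (117.9532699584961, 118.96173858642578), 137.0550994873047)
lid ((461.8513488769531, -239.7327423095703), 50.86018371582031) ((461.80902099609375, -239.8708953857422), (98.08523559570312, 99.20477294921875), 83.23036193847656)
red [327.17948718 207.25641026] [ 0.57960969 -0.05249993  0.09      ]
```

View pics/crop1.png

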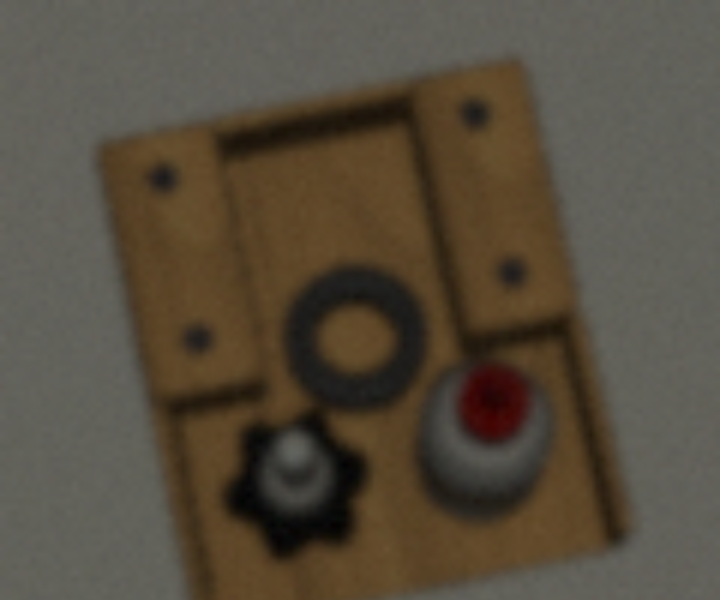

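Crop1 confirms the choice: black star knob at crop (295,480), white bottle with red nozzle at (490,440), dark ring at (355,337). The holder's yaw is about +12.7°. Next I'll look from the wrist above the holder, and calibrate fingertip depth on free desk.

```bash
cat >> h.py <<'E'
YAW=np.radians(12.7)
def down(psi): # tool y (closing) along psi
    M=np.c_[[np.sin(psi),-np.cos(psi),0],[np.cos(psi),np.sin(psi),0],[0,0,-1]]
    if np.linalg.det(M)<0: M[:,0]*=-1
    # pick half-turn variant with smaller last joint
    return M
def rv(psi,p):
    best=None
    for s in(0,np.pi):
        r=R.from_matrix(down(psi+s)).as_rotvec();q=m.solve_ik(list(p),list(r))
        if q is not None and (best is None or abs(q[5])<best[0]): best=(abs(q[5]),r)
    return list(best[1])
E
python3 - <<'E'
from h import *
p=[.50,-.02,.33];m.move_to(p,rv(YAW,p));c=shot("wrist","w1.png")
print(m.get_time(),m.get_joint_positions(),m.get_position(),np.round(c["cam_to_world"],3).tolist(),c["fx"],c["k1"])
for P in [(.609,-.018,.034),(.579,-.053,.0),(.579,-.053,.1)]: print(proj(c,P))
E
```

```text
2.4833 [-6.24649471e-02  1.49757590e-01  1.82127859e+00  1.48792147e-04
  1.17075691e+00 -2.85395731e-01] [ 0.50010728 -0.0193183   0.32988632] [[0.975, 0.209, 0.071, 0.483], [0.221, -0.923, -0.315, 0.061], [-0.001, 0.323, -0.946, 0.451], [0.0, 0.0, 0.0, 1.0]] 394.6783402465427 -0.0315253601939965
[414.12661082 208.20822847]
[374.66803628 223.6295155 ]
[389.24205054 253.36118284]
```

View pics/w1.png

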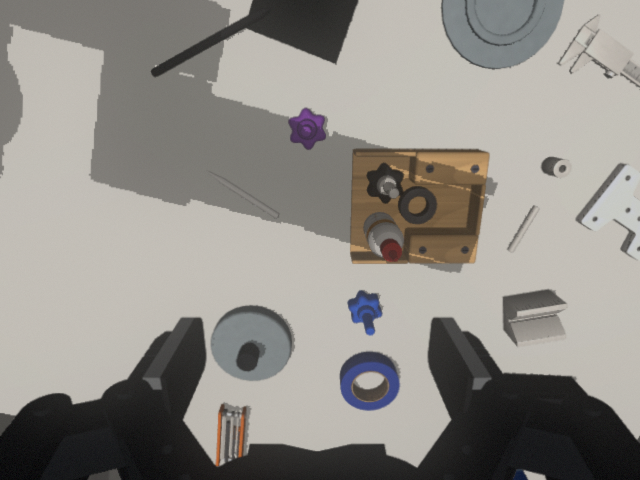

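w1 shows the holder with corners around (352,150) to (475,263), shank tip (391,192), ring (417,205), red nozzle (392,247), lid (252,342) and case (503,10). A black rod touches one corner of the mat at (270,10), so I'll keep away from it.

Run:
```python
from h import *
c=shot("wrist")
f=lambda n,u,v,z:print(n,np.round(onz(c,u,v,z)*1000,1))
f("shanktip",392,193,.070);f("star",384,182,.022);f("ring",417,205,.018);f("nozzle",392,248,.100)
im=c["image"];hsv=cv2.cvtColor(im,cv2.COLOR_RGB2HSV)
def cont(mask,b):
    z=np.zeros_like(mask);x0,y0,x1,y1=b;z[y0:y1,x0:x1]=mask[y0:y1,x0:x1]
    return max(cv2.findContours(z,0,1)[0],key=cv2.contourArea).reshape(-1,2).astype(float)
w=cont(cv2.inRange(hsv,(8,80,40),(25,255,255)),(335,135,505,280))
print("holder",cv2.minAreaRect(np.array([onz(c,*p,.034)[:2]*1000 for p in w],np.float32)))
g=cont(cv2.inRange(hsv,(60,12,50),(130,120,255)),(200,290,300,390))
print("lid",cv2.minEnclosingCircle(np.array([onz(c,*p,.018)[:2]*1000 for p in g],np.float32)))
k=cont(cv2.inRange(im,(0,0,0),(48,48,48)),(225,335,268,375))
print("lidknob px",k.min(0),k.max(0))
d=cont(cv2.inRange(im,(0,0,0),(80,80,80)),(396,184,440,226))
print("ring px",d.min(0),d.max(0),cv2.minEnclosingCircle(np.array([onz(c,*p,.016)[:2]*1000 for p in d],np.float32)))
h=np.array([608,-18.3]);Y=np.radians(12.7);A=np.array([[np.cos(Y),-np.sin(Y)],[np.sin(Y),np.cos(Y)]])
for n,q in(("knob",(-37,28)),("bottle",(-37,-28)),("ring",(3,0))):print(n,h+A@q)
# fingertip depth on free desk
for w_,x in((.046,.40),(.012,.40)):
    p=[x,.03,.06];r=rv(YAW,p);m.move_to(p,r);m.command_gripper(w_,30);m.servo_line([x,.03,.030],rate=.1)
    f0=m.get_contact_force()[2];z=.030
    while abs(m.get_contact_force()[2]-f0)<3 and z>.006:
        z-=.001;m.servo_line([x,.03,z],rate=.03)
    print(w_,m.get_width(),z,m.get_position()[2],m.get_contact_force()[2]-f0);m.servo_line([x,.03,.06])
print(m.get_time())
```

```text
shanktip [572.3  -1.2  70. ]
star [571.6   0.7  22. ]
ring [615.9 -16.7  18. ]
nozzle [580.  -47.2 100. ]
holder ((612.0911865234375, -18.1846923828125), (143.45616149902344, 126.38187408447266), 12.969184875488281)
lid ((463.43707275390625, -241.92466735839844), 50.54010009765625)
lidknob px [241. 351.] [242. 351.]
ring px [396. 184.] [436. 223.] ((611.0132446289062, -14.08288860321045), 28.590280532836914)
knob [565.74952815   0.88065767]
bottle [578.0609156  -53.74927679]
ring [610.92660363 -17.64046139]
0.046 0.046100420148334084 0.01899999999999999 0.019613689744542806 13.658601943971277
0.012 0.012025670944403101 0.021999999999999992 0.022314035235647577 7.6587752774534446
11.2833
```

```bash
cat >> h.py <<'E'
MAT=np.array([.4487,.1794]);MY=np.radians(-7.5)
def matp(x,y):
    return MAT+np.array([np.cos(MY)*x-np.sin(MY)*y,np.sin(MY)*x+np.cos(MY)*y])
def go(xy,z,psi=YAW,line=False,rate=.15):
    p=[float(xy[0]),float(xy[1]),float(z)]
    if line: m.servo_line(p,rate=rate)
    else: m.move_to(p,rv(psi,p))
def carry(a,za,b,zb,op,clear,f=30,psi=YAW,psib=None):
    psib=psi if psib is None else psib
    go(a,clear,psi);m.command_gripper(op,f)
    go(a,za,line=True);m.command_gripper(0.0,f);print("grip",m.get_width(),m.get_grip_force())
    go(a,clear,line=True);print("lifted",m.get_width());go(b,clear,psib);go(b,zb+.015,line=True)
    go(b,zb,line=True,rate=.03);m.hold(.15)
    print("placed",m.get_position(),m.get_contact_force());m.command_gripper(op);m.hold(.1);go(b,clear,line=True)
    print("t",m.get_time())
BOT=(.5795,-.0515);KN=(.570,.0005)
E
python3 - <<'E'
from h import *
print(matp(.012,.032))
carry(BOT,.074,matp(.012,.032),.0735,.065,.20)
shot("top","top2.png")
p=[.48,.0,.28];m.move_to(p,rv(YAW,p));shot("wrist","w2.png")
E
```

```text
[0.46477418 0.20955992]
grip 0.035708258577170075 29.707733988761902
lifted 0.035956090391288706
placed [0.46520827 0.20975671 0.07375604] [-0.12024567 -0.02819858  5.24554327]
t 19.4083
```

View pics/w2.png

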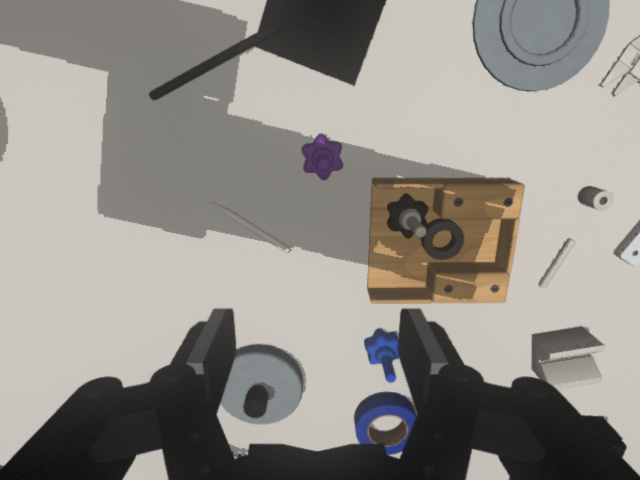

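w2: the bottle is out of the holder, the knob's star is at (408,215) with its shank tip at (419,230), and the ring is at (442,239) undisturbed. I'll refine the knob and ring positions.

Run:
```python
from h import *
c=shot("wrist")
for n,u,v,z in(("shanktip",419,230,.070),("star",408,215,.020),("ring",442,239,.018)):print(n,np.round(onz(c,u,v,z)*1000,1))
im=c["image"][195:265,380:475,::-1];cv2.imwrite("pics/c2.png",cv2.resize(im,None,fx=8,fy=8,interpolation=cv2.INTER_CUBIC))
t=cv2.imread("pics/top2.png")[240:340,130:260];cv2.imwrite("pics/c3.png",cv2.resize(t,None,fx=5,fy=5))
```

```text
shanktip [572.    0.9  70. ]
star [573.2   1.2  20. ]
ring [615.3 -15.8  18. ]
```

View pics/c2.png

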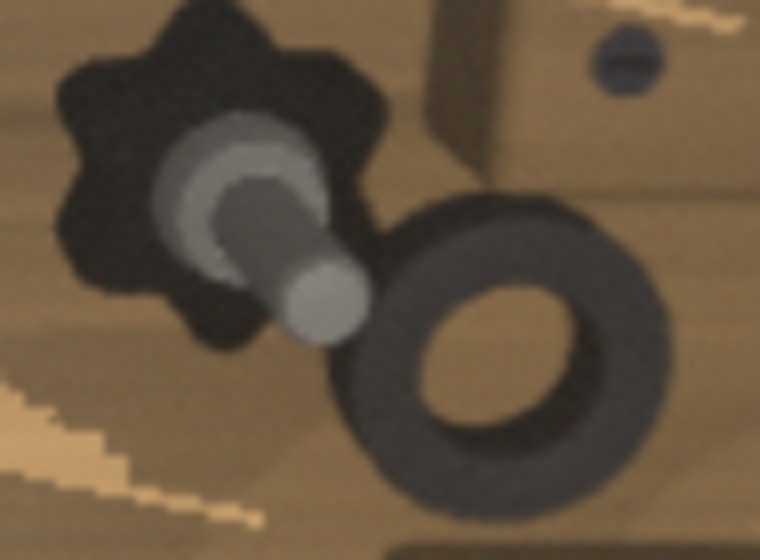

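View pics/c3.png

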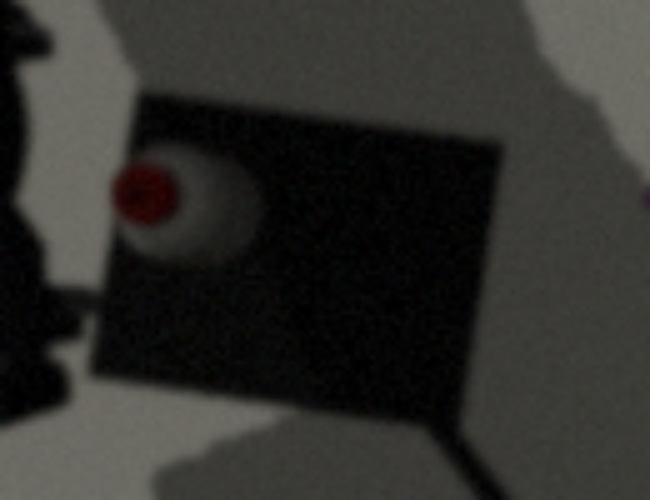

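c3 confirms the bottle stands upright on the mat. c2 puts the shank tip at (420.6,232.7) and the ring's top centre at (443.5,240.6). Next is the knob.

```bash
sed -i 's/KN=(.570,.0005)/KN=(.5712,.0002)/' h.py
python3 - <<'E'
from h import *
carry(KN,.063,matp(.008,-.031),.0626,.045,.20)
p=[.50,-.02,.26];m.move_to(p,rv(YAW,p))
c=shot("wrist","w3.png");shot("scene","s3.png");t=shot("top","top3.png")
cv2.imwrite("pics/c4.png",np.vstack([cv2.resize(t["image"][240:340,130:290,::-1],(640,400)),cv2.resize(c["image"][120:320,300:620,::-1],(640,200*2))[:200]]))
im=c["image"];d=cv2.inRange(im,(0,0,0),(75,75,75))
cs=[k for k in cv2.findContours(d[150:300,330:560],0,1)[0] if cv2.contourArea(k)>300]
for k in cs: print(cv2.boundingRect(k),cv2.contourArea(k))
E
```

```text
grip 0.009925229346528465 30.73157393480983
lifted 0.009775326428830385
placed [0.45255764 0.14765999 0.06257761] [-0.08319484  0.97365295  1.42257315]
t 28.0333
(91, 99, 68, 26) 421.5
(83, 50, 46, 45) 1497.0
```

View pics/c4.png

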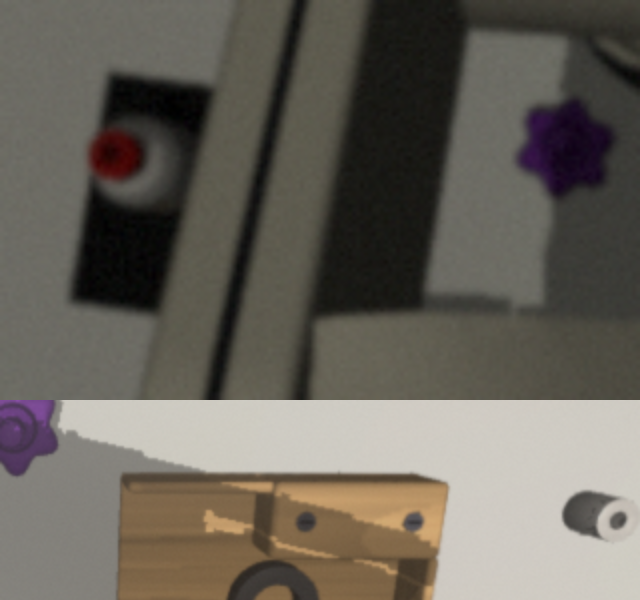

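View pics/w3.png

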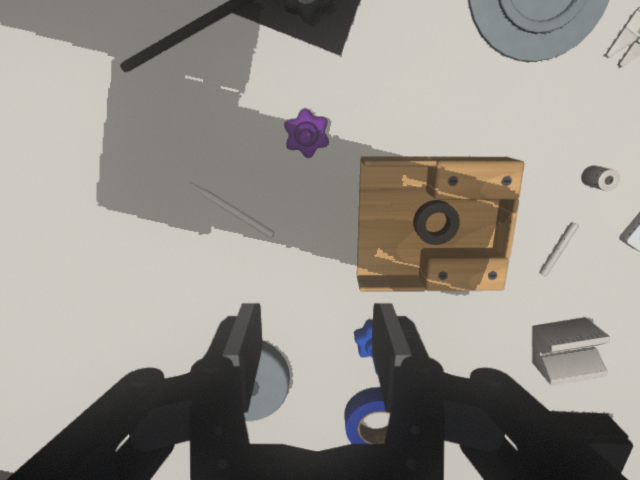

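w3: the bay is clear, the ring is at about (436,222), and the knob stands on the mat at (310,5). I'll measure the ring here and the case from above it.

Run:
```python
from h import *
c=shot("wrist")
u,v=330+83+23,150+50+22.5;print("ring",onz(c,u,v,.012),"edges",onz(c,413,v,.014)[0],onz(c,459,v,.014)[0])
p=[.62,.23,.26];m.move_to(p,rv(YAW,p));c=shot("wrist","w4.png")
im=c["image"];hsv=cv2.cvtColor(im,cv2.COLOR_RGB2HSV)
g=cv2.inRange(hsv,(60,12,40),(140,120,255))
k=max(cv2.findContours(cv2.morphologyEx(g,cv2.MORPH_OPEN,np.ones((5,5))),0,1)[0],key=cv2.contourArea)
print(cv2.boundingRect(k));w=np.array([onz(c,*map(float,q),.006)[:2]*1000 for q in k.reshape(-1,2)],np.float32)
print(cv2.minEnclosingCircle(w),cv2.fitEllipse(w))
```

```text
ring [ 0.61800533 -0.0167447   0.012     ] edges 0.5954992335028612 0.6390986089771755
(136, 0, 261, 61)
((541.6983032226562, 380.880126953125), 109.80592346191406) ((602.4822998046875, 377.75006103515625), (39.41780090332031, 280.1634216308594), 96.58655548095703)
```

View pics/w4.png

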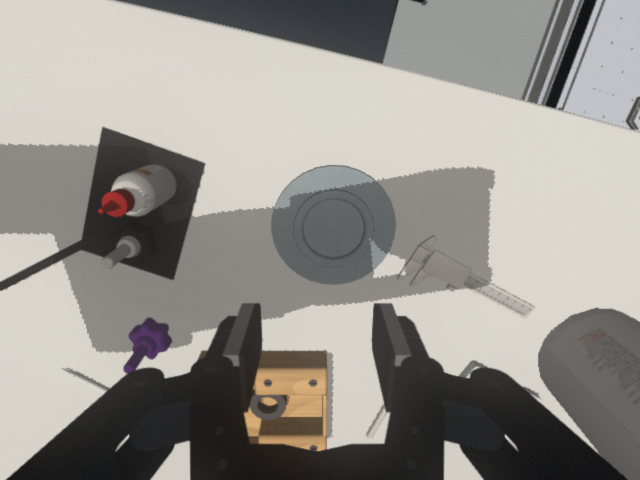

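w4: both items stand on the mat (bottle about (140,190), knob about (125,248)), and the case disc spans px 271–396 × 165–284.

Run:
```python
from h import *
c=shot("wrist")
print("case",onz(c,333.5,224.5,.006),onz(c,271,224,.006)[:2],onz(c,396,224,.006)[:2])
print("collar",onz(c,333.5,228,.012))
C=(onz(c,333.5,224.5,.006)[:2]+np.array([.6405,.2023]))/2;print(C)
np.save("case.npy",C)
carry((.615,-.017),.0312,C,.0335,.060,.16,f=40)
p=[.62,.23,.26];m.move_to(p,rv(YAW,p));c=shot("wrist","w5.png")
```

```text
case [0.64266058 0.20401986 0.006     ] [0.5821368  0.19098791] [0.70299396 0.21809448]
collar [0.64284237 0.20223422 0.012     ]
[0.64158029 0.20315993]
grip 0.038499137518779064 39.57254897308303
lifted 0.03901642021413122
placed [0.64159539 0.20329051 0.03472346] [-4.54002107 -0.96458594 11.18106957]
t 37.8833
```

View pics/w5.png

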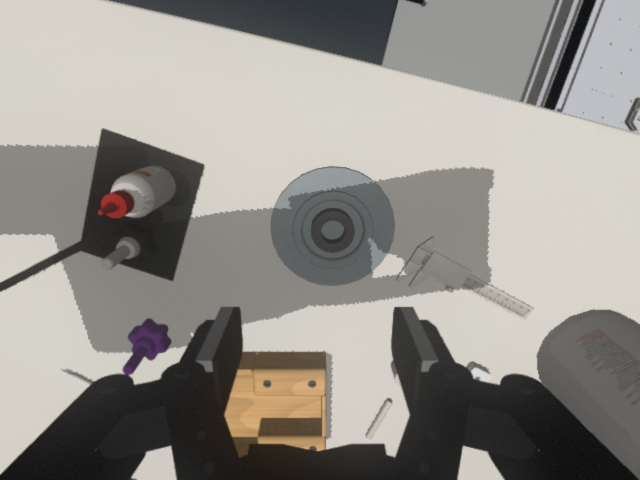

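w5: the ring is concentric in the recess at (333,230), and the bottle and knob still stand on the mat. Next the lid.

Run:
```python
from h import *
C=np.load("case.npy")
carry((.4626,-.2408),.0455,C,.0518,.050,.17,f=50)
go(KN,.20)
p=[.62,.23,.26];m.move_to(p,rv(YAW,p));c=shot("wrist","w6.png")
```

```text
grip 0.02426849706674864 48.97198833492439
lifted 0.024241456110368872
placed [0.64152549 0.20320551 0.05265879] [-3.77400644 -1.35695369  7.55230569]
t 47.6333
```

View pics/w6.png

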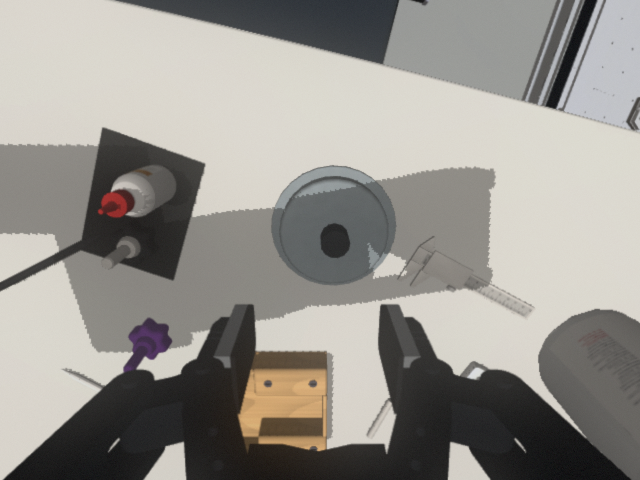

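w6: the lid is concentric on the disc and level. Now I'll return the knob, then the bottle.

Run:
```python
from h import *
carry(matp(.008,-.031),.0625,KN,.0633,.045,.20)
carry(matp(.012,.032),.0735,BOT,.0744,.060,.20)
p=[.50,-.02,.30];m.move_to(p,rv(YAW,p));c=shot("wrist")
p=[.45,.40,.30];m.move_to(p,rv(YAW,p));s=shot("scene");print(m.get_time())
a=c["image"][:300,200:600,::-1];b=s["image"][180:380,240:640,::-1]
cv2.imwrite("pics/end.png",np.vstack([cv2.resize(a,(400,300)),cv2.resize(b,None,fx=1,fy=1)]).repeat(1,0))
u=proj(c,(*KN,.070));w=proj(c,(*BOT,.113));print(u-[200,0],w-[200,0])
```

```text
grip 0.009582517582986744 29.378999235341325
lifted 0.00956434774331095
placed [5.71316186e-01 1.39142600e-04 6.42022348e-02] [-3.46664975  0.63650657 11.52774949]
t 57.2083
grip 0.0361987157502994 29.60062801837921
lifted 0.03615878608594195
placed [ 0.58001575 -0.05153119  0.07523859] [-0.12219357  1.0027562  10.11724239]
t 64.975
67.225
[197.4429196  197.29120866] [199.33863744 269.18543658]
```

View pics/end.png

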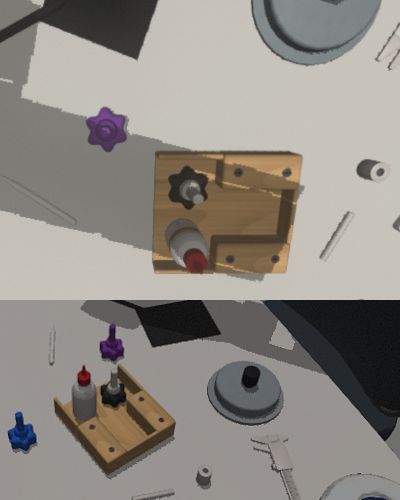

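The last picture shows the bottle at (190,245) and the knob at (190,190), both upright at their places in the holder. The lid is level on the case at scene crop (245,390).

```bash
python3 -c "
from rig import manip as m
m.hold(.3);print(m.sign_off())"
```

```text
the job is handed in; nothing more can be done
None
```

I handed the job in at about 67 s of robot time. By the last pictures, the ring is in the case with the lid seated and level, and the bottle and knob stand upright at their starting places in the holder; the hand-in returned no verdict.

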